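# Fit the retaining ring on the drive pulley's shaft

### The arm

A 6-joint arm with a two-finger parallel gripper is mounted at the origin on the work surface. World frame = base frame: x ahead of the robot, y to its left, z up, the work surface at z = 0. Lengths are in mm, angles in degrees, forces in N, time in s.
With the tool pointing down it reaches from about 325 to 750 mm from the base axis. Payload 7.6 kg.
Tool frame: the origin (TCP) lies at the centre of the arm's flange, where the gripper is bolted on; the fingertips stand 173 mm ahead of it and the grasp point (between the pads) lies 155 mm ahead of it; y points along the fingers, z is the direction in which the jaws open and shut, and the axes are right-handed (so a half turn about y gives the same grasp; the last joint's range is limited). The gripper opens to 85 mm and grips with 20 to 120 N. Pads are 22 mm wide; open, the fingers measure 114 mm over their backs; the gripper's body (76 mm by 85 mm) begins 54 mm behind the grasp point. The pads swing forward as they close: fully open they stand 13 mm farther back than shut.
Start: joints at [66.274, 2.991, 80.254, -0, 96.75, -4.028], TCP at [176.938, 494.289, 404.723] pointing down, gripper open.
Joint ranges: [-166.34, 166.34], [-52.06, 124.39], [6.96, 135.62], [-60.46, 240.46], [14.63, 156.25], [-167.68, 167.68]. Speed limits (degrees/s): [147.25, 147.25, 172.46, 180, 180, 180].

### API

Orientations are given as [roll, pitch, yaw] about the fixed x, y, z axes, in that order (R = Rz(yaw) Ry(pitch) Rx(roll)).
In Python, from plant import telemetry, eyes, finish_job gives the robot as it stands.
- The arm moves only by the tool play_rows, never from a script. Its argument "moves" is a list that holds one entry, the list of rows, each a list of 7 numbers: the closure, from 0 (fully open) to 1 (shut), then the shift along the tool's x, y, z in units of 100 cm (1.0 is 100 cm), then the turn, a rotation vector about the tool's x, y, z in units of pi/2 rad (1.0 is pi/2 rad). A call has 1 to 20 rows; each row shifts and turns the commanded pose from where the row before left it, along the tool's axes as they then stand; what a row does not reach is not made up. A row lasts 1/8 s, in which the tool goes at most 62.5 mm and 10.7 degrees, less where a joint would pass 70% of its speed; a pose out of reach is approached as far as the arm can. A call with a number of a shift or a turn outside -1 to 1 is refused whole. A call with a gripper value outside its range is refused whole. The fingers move at their own pace and stop on an object; the grip force is fixed at half the most. Time passes only in rows, so rows that do not move let the fingers close. It gives the time, the measured TCP pose, the force and the opening at its end, in the units of the state.
- telemetry.state(): the state, without advancing time (a new reading comes with each control period).
- eyes.grab_frame(name): name is "scene" or "top" or "wrist"; returns a dict with "frame" (420x560x3 uint8, red, green, blue), "fov_y" (degrees; the focal length in pixels is half the picture's height over the tangent of half this angle, whatever the lens; pixels are square), "cx", "cy" (the principal point, pixels), "world_from_camera" (4x4, takes a point from camera to world coordinates); the wrist camera has in their place "mount" (4x4, takes a point from camera to tool coordinates, whose origin is the TCP and whose axes are the tool frame's). Camera axes: x right, y down, z forward; pixel columns grow to the right and rows downward; lengths in mm; the calibration is good to about 2 mm. A picture is of the moment at which its call begins: read the wrist's pose just before it. There is no depth.
- finish_job(): hands the job in, once; it reports no verdict.
The state is a dict: "t": time; "joints": joint angles; "qd": joint speeds; "tau": joint torques, N m; "position": TCP position; "eef_rot": TCP orientation; "wrist_force": force on the tool from outside, world axes, zero at the start; "ft_torque": the same for the moment, N m; "gripper_width": finger opening in mm.
Only numpy, scipy, OpenCV 4.12 (cv2) and the standard library are available. Lean on these libraries where they do the work, as an engineer would, in place of code of your own. Each camera call takes 0.05 s, during which the arm holds its last target. There are 200 camera calls.

### The job

Squeeze the red-handled pliers to spread the brass retaining ring, lift it off the blue stand on the pliers' pins, and slide it down the shaft of the white drive unit onto the sprung pulley. Press the pulley gently down with it until it stops (never with more than 20 N), let the ring close fully into the shaft's groove so that it holds the pulley down, then stand the pliers back upright in their place on the stand. Touch the ring only with the pliers, and leave the spare pulley, the brass fitting and the bearing where they are.

Things in the scene. Friction and masses are not known exactly. Their poses are not given: they have to be found in the camera images.
- pliers_grip (a point): Grip point of the upright retaining-ring pliers, midway between the two red handles (at +y and -y), half-way up their flat outer faces (50 mm tall, 16 mm wide along x); handles end 26 mm higher. z up. Here they measure 54 mm over the outside when free, about 37 mm squeezed to their hard stop, where the outer faces are parallel.
- pliers: The pliers, about 140 g, 134 mm tall, 12 mm thick along x; origin midway between the lower ends of their two pins (4 mm thick, 6 mm long, under 9 mm shoulders that press on the ring's eyelets), 108 mm below pliers_grip, same axes. Squeezing the handles spreads the pins along y from 38 to 59 mm apart.
- pliers_left (a joint): Squeeze of the pliers, rad: 0 free, 0.18 at the hard stop. A return spring pushes the handles apart with 8 to 10 N (the spread ring adds about 7 N): squeezing to the stop takes some 20 N, 40 N holds firmly; fingers opened to 51 mm still hold the pliers by that spring, with the pins then back at about 40 mm apart and loose in the closed ring's eyelets.
- ring_center (a point): Centre of the brass C-shaped retaining ring, half-way up its 4 mm thickness: it must come onto the shaft axis. Bore 31.6 mm closed, about 38.5 mm spread. Two sprung arms open towards +x and end in eyelets 7 mm tall at x 22, y 19 and -19 mm. z up.
- ring: The whole ring, about 30 g, 48 mm wide; origin at its centre on its underside. At the start it lies on the stand round the post, the pliers' pins already in its eyelets from above, the pliers 20 mm to its +x side. Spread, it clings to the pins by its own spring and lifts with the pliers.
- ring_left (a joint): Opening of the ring's left (+y) arm, rad: 0 closed, about 0.22 when spread by the fully squeezed pliers.
- ring_right (a joint): Opening of the ring's right (-y) arm, rad: 0 closed, about 0.22 when fully spread.
- stand_place (a point): The pliers' place on the fixed blue stand: a point on its flat top (30 mm above the bench) between an aluminium post (23 mm thick, 70 mm tall, axis 20 mm to the -x side) and a guide plate (12 mm wide along y, 60 mm tall plus a flared lip, its face 8.5 mm to the +x side). Pliers stand here, pin ends on the top, handles along y, 2.5 mm play along x.
- groove (a point): Nominal point on the upright axis of the drive unit's steel shaft at its groove's lower edge. The axis is true, but the shaft with its pulley really stands up to 12 mm higher or lower than this, differently each time: find the height by feel. The groove is 6 mm wide, 31 mm across; above it a land 8 mm long, 36 mm across, then a taper 8 mm long down to 27 mm. z up.
- pulley (a joint): How far the pulley under the groove is pressed down its shaft, m: 0 free, 0.003 at its hard stop. Free, its 82 mm wide top face covers half of the groove; a spring yields with 3 to 6 N down to the stop, where the face is level with the groove's lower edge. The ring must be pressed on it to the stop before it is let close; it then keeps the pulley partly down.
- unit: The white drive unit, fixed, 120 mm square and 46 mm tall, shaft and grey pulley upright in its middle, a dark motor on its +y side; origin under its centre at bench level, the groove's nominal lower edge 84 mm above it.
- spare_pulley: Bystander: aluminium pulley 60 mm across, 18 mm tall, lying flat, origin under its centre.
- fitting: Bystander: brass pipe fitting 32 mm across, 42 mm tall, standing, origin under its centre.
- bearing: Bystander: steel ball bearing 48 mm across, 12 mm tall, lying flat, origin under its centre.

How it is judged (in metres and radians):
On the way, in this order (a step that is already met when the one before it is completed fails the run):
1. the ring, spread on the pliers' pins, is lifted off the stand (value of joint each of ring_left, ring_right above 0.15 rad and z of ring_center in the frame of stand_place above 0.03 m and distance between ring_center and pliers below 0.035 m), for 0.2 s.
2. the ring lies level in the groove, closed, on the shaft axis, holding the pulley down (horizontal distance between ring_center and groove below 0.003 m and z of ring_center in the frame of groove between -0.013 and 0.019 m and angle between ring_center's own z axis and vertical below 0.08 rad and value of joint each of ring_left, ring_right below 0.07 rad and value of joint pulley above 0.0004 m), for 0.2 s.
At the end, for the whole second after the job is handed in: Ring closed in the groove (arms within 0.07 rad, centre within 3 mm of the axis and -13 to 19 mm of the nominal groove edge, tilt under 0.08 rad), keeping the pulley down over 0.4 mm; pliers released at rest on their place (pin ends within 10 mm, 6 mm of the top, tilt under 0.15 rad) (all of step 2 and horizontal distance between pliers and stand_place below 0.01 m and z of pliers in the frame of stand_place below 0.006 m and angle between pliers_grip's own z axis and vertical below 0.15 rad and linear speed of each of ring, pliers below 0.02 m/s); the robot touches nothing.
It fails at once if the drive unit is pressed with more than 20 N (contact force between unit and anything else above 20 N).
It fails at once if the robot's fingers touch the ring (contact force between ring and the fingers above 1 N).
It fails at once if the spare pulley, fitting or bearing is displaced by more than 2 cm (distance of any of spare_pulley, fitting, bearing from where it was at the start of the episode above 0.02 m).
It also fails if it takes over 54 s, if anything falls off the work surface, if the arm or the gripper's body presses on something with over 40 N, if the wrist force passes 120 N, or if a joint passes its speed limit or range.

## Working session

There is one attempt and no reset: what is moved stays moved. The work goes in short steps, Python scripts to look and compute and a tool call to move; the robot and the scene stay as the last step left them, time stands still between calls to the robot, and variables do not carry over. Pictures are saved under pics/ and viewed, about 8 in all and at most 12, crops included, and the job is handed in when it is done.

Besides the shell and the picture viewer there is one more tool, called by a JSON object that holds its "op" and its "data", one argument or row to a line. play_rows: Moves the arm, as the interface text tells. Its arguments: {"type":"object","properties":{"moves":{"type":"array"}},"required":["moves"]}

```bash
mkdir -p pics; cat > h.py <<'E'
import numpy as np,cv2,pickle
from plant import telemetry,eyes
from scipy.spatial.transform import Rotation as R
def T(s):
    M=np.eye(4);M[:3,:3]=R.from_euler('xyz',s['eef_rot'],degrees=True).as_matrix();M[:3,3]=s['position'];return M
def grab(n,fn=None):
    s=telemetry.state();f=eyes.grab_frame(n)
    f['M']=T(s)@np.array(f['mount']) if n=='wrist' else np.array(f['world_from_camera'])
    if fn: cv2.imwrite('pics/'+fn,cv2.cvtColor(f['frame'],cv2.COLOR_RGB2BGR))
    f['f']=f['frame'].shape[0]/2/np.tan(np.radians(f['fov_y']/2));return f
def ray(f,u,v):
    d=f['M'][:3,:3]@np.array([(u-f['cx'])/f['f'],(v-f['cy'])/f['f'],1]);return f['M'][:3,3],d
def onz(f,u,v,z):
    o,d=ray(f,u,v);return o+d*(z-o[2])/d[2]
def proj(f,p):
    q=np.linalg.inv(f['M'])@np.append(p,1);return q[0]/q[2]*f['f']+f['cx'],q[1]/q[2]*f['f']+f['cy']
E
python3 - <<'E'
from h import *
s=telemetry.state();print(s)
fs={n:grab(n,n+'0.png') for n in('scene','top','wrist')}
pickle.dump(fs,open('f0.pkl','wb'))
for n,f in fs.items(): print(n,f['fov_y'],f['cx'],f['cy'],f['M'].round(3).tolist())
print(fs['wrist']['mount'])
a=np.hstack([cv2.imread(f'pics/{n}0.png') for n in('scene','top')])
E
```

```text
{'t': 0.0, 'joints': array([ 6.62749159e+01,  3.02843574e+00,  8.03135811e+01,  2.68889584e-03,
        9.67496498e+01, -4.02720468e+00]), 'qd': array([-0.04110453, -0.03869973,  0.03661584,  0.1045473 , -0.05398153,
        0.00662816]), 'tau': array([ 2.51905112e-04, -3.81663930e+01, -3.60189486e+01, -4.02569174e-05,
        6.09501352e-03,  3.58874701e-06]), 'position': array([176.91377353, 494.26579836, 403.85614221]), 'eef_rot': array([-9.00912527e+01,  9.10192396e-03, -1.96975727e+01]), 'wrist_force': array([ 0.20011823, -0.79029795, -0.26280218]), 'ft_torque': array([-0.04198037,  0.01373686,  0.00445692]), 'gripper_width': 85.14400325134727}
scene 49.21969890435911 283.42891180331 209.8967376412675 [[0.229, 0.726, -0.648, 1085.049], [0.973, -0.17, 0.153, -103.577], [0.001, -0.666, -0.746, 683.406], [0.0, 0.0, 0.0, 1.0]]
top 50.59710592856196 277.1019609788676 216.8500343339404 [[0.007, -0.99, 0.142, 519.602], [-1.0, -0.009, -0.015, -6.072], [0.017, -0.142, -0.99, 822.916], [0.0, 0.0, 0.0, 1.0]]
wrist 68.2393791564156 283.57399067528286 206.531466760145 [[0.336, 0.9, 0.279, 104.34], [0.942, -0.32, -0.101, 519.518], [-0.002, 0.296, -0.955, 373.821], [0.0, 0.0, 0.0, 1.0]]
[[-1.56340889e-03  9.55078481e-01  2.96348867e-01 -7.68814042e+01]
 [ 2.46725182e-04 -2.96348851e-01  9.55079734e-01  3.01732253e+01]
 [ 9.99998747e-01  1.56629688e-03  2.27672517e-04 -6.52312136e-01]
 [ 0.00000000e+00  0.00000000e+00  0.00000000e+00  1.00000000e+00]]
```

View pics/scene0.png

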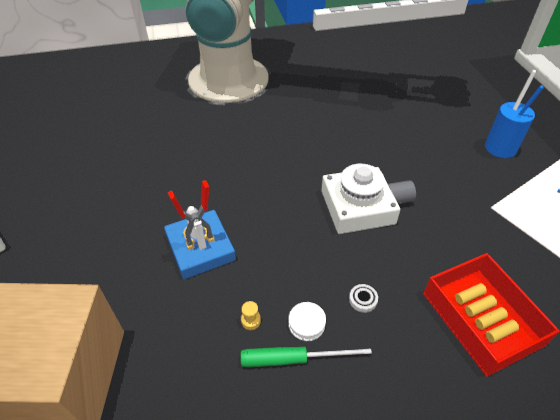

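View pics/top0.png

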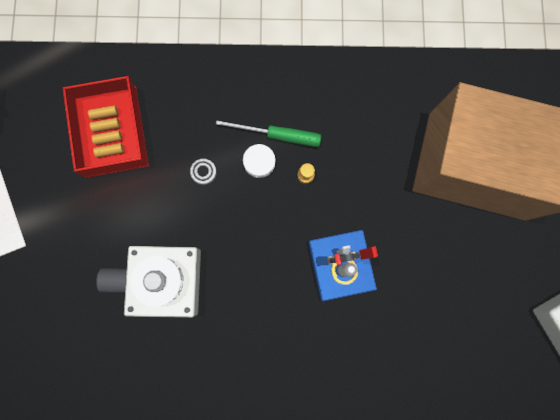

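Scene: pliers with red handles on the blue stand (top px ~(343,265)), with the unit at top px ~(160,281). The bystanders lie farther out in +x. Now I'll measure.

```bash
python3 - <<'E'
from h import *
fs=pickle.load(open('f0.pkl','rb'))
f=fs['top'];hsv=cv2.cvtColor(f['frame'],cv2.COLOR_RGB2HSV);H,S,V=cv2.split(hsv)
def big(m,box,k=1):
    q=np.zeros_like(m);x0,x1,y0,y1=box;q[y0:y1,x0:x1]=m[y0:y1,x0:x1]
    c,_=cv2.findContours(q,cv2.RETR_EXTERNAL,cv2.CHAIN_APPROX_NONE);return sorted(c,key=cv2.contourArea)[::-1][:k]
blue=((abs(H.astype(int)-110)<12)&(S>150)&(V>70)).astype(np.uint8)
c=big(blue,(290,400,210,320))[0]
for nm,c,z in(('stand',c,30),('unit',big(((S<60)&(V>150)).astype(np.uint8),(115,210,235,330))[0],46)):
    b=cv2.boxPoints(cv2.minAreaRect(c));w=np.array([onz(f,*p,z) for p in b]);print(nm,b.round(1).tolist(),w.round(1).tolist(),'ctr',w.mean(0),'sides',np.linalg.norm(w-np.roll(w,1,0),axis=1),'ang',[np.degrees(np.arctan2(*(d[1::-1]))) for d in w-np.roll(w,1,0)])
for n,box in(('top',(300,400,230,290)),('scene',(160,220,170,230))):
    f=fs[n];H,S,V=cv2.split(cv2.cvtColor(f['frame'],cv2.COLOR_RGB2HSV))
    red=(((H<6)|(H>174))&(S>150)&(V>60)).astype(np.uint8)
    for c in big(red,box,2): print(n,'red',cv2.contourArea(c),cv2.boundingRect(c),cv2.minAreaRect(c))
f=fs['top'];a=cv2.imread('pics/top0.png')
cv2.imwrite('pics/c1.png',np.hstack([cv2.resize(a[225:305,300:390],None,fx=4.4,fy=5,interpolation=2),cv2.resize(a[240:320,115:205],None,fx=4.4,fy=5,interpolation=2)]))
E
```

```text
stand [[307.79998779296875, 240.3000030517578], [363.3999938964844, 228.39999389648438], [376.5, 289.5], [321.0, 301.3999938964844]] [[591.4, -73.7, 30.0], [613.9, -174.0, 30.0], [505.3, -195.1, 30.0], [483.9, -96.5, 30.0]] ctr [ 548.64406558 -134.82456653   30.        ] sides [109.91966866 102.83936061 110.59984844 100.89510045] ang [np.float64(12.011353161680798), np.float64(-77.36555591062218), np.float64(-168.9932956076124), np.float64(102.2698374926676)]
unit [[123.69999694824219, 315.0], [126.0999984741211, 244.6999969482422], [196.5, 247.10000610351562], [194.10000610351562, 317.3999938964844]] [[459.9, 242.0, 46.0], [579.8, 244.5, 46.0], [576.6, 122.2, 46.0], [456.6, 122.4, 46.0]] ctr [518.21594168 182.7470455   46.        ] sides [119.67170861 119.87631358 122.35336515 119.99509191] ang [np.float64(88.37872062167551), np.float64(1.1777229715267103), np.float64(-91.51832784003382), np.float64(179.8936620544739)]
top red 142.0 (360, 246, 18, 13) ((368.423095703125, 252.61541748046875), (11.178619384765625, 16.669872283935547), 78.69007110595703)
top red 37.0 (335, 254, 6, 11) ((337.5, 259.0), (10.0, 5.0), 90.0)
scene red 165.0 (201, 180, 8, 31) ((204.5, 195.0), (30.0, 7.0), 90.0)
scene red 121.0 (168, 190, 17, 29) ((176.2197265625, 204.15286254882812), (30.008068084716797, 5.187564849853516), 61.38954162597656)
```

View pics/c1.png

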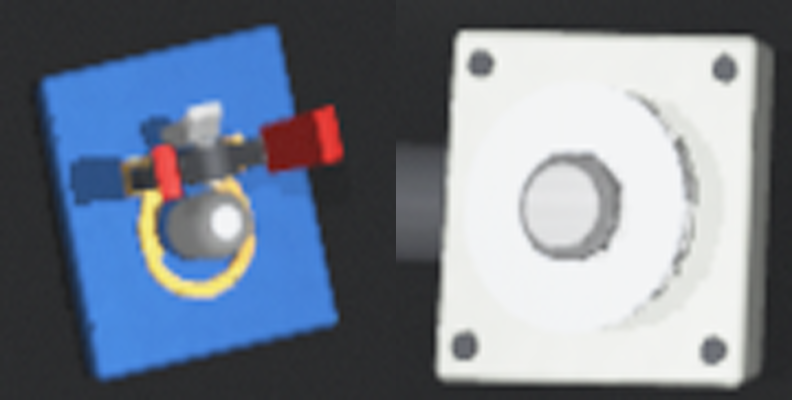

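Crop: handle tips at top px ~(338,259) and (374.8,252). The ring circles the post, and the shaft top is a disc at ~(243,281)-scaled. I'll triangulate with the scene view.

```bash
python3 - <<'E'
from h import *
fs=pickle.load(open('f0.pkl','rb'));t=fs['top'];s=fs['scene']
A=onz(t,338.2,259,164);B=onz(t,374.5,251.7,164);print(A,B,(A+B)/2,np.linalg.norm(A-B),np.degrees(np.arctan2(-(A-B)[0],(A-B)[1])))
a=onz(s,171,192,164);b=onz(s,205.5,181.5,164);print('scene',a,b,(a+b)/2,np.linalg.norm(a-b),np.degrees(np.arctan2(b[0]-a[0],a[1]-b[1])))
# shaft tip: disc crop centre
c=(115+(561-396)/4.4,240+205/5);print(c)
for z in(94,106,118):print(z,onz(t,*c,z))
# unit in scene: hull of white top
print('ring bottom circle ctr',onz(t,300+199/4.4,225+237/5,33))
print('unit ctr proj in scene z106',proj(s,[518,182.7,106]),proj(s,[518,182.7,94]))
a_=cv2.imread('pics/scene0.png');cv2.imwrite('pics/c2.png',np.hstack([cv2.resize(a_[170:280,155:245],None,fx=4.4,fy=5.4,interpolation=2),cv2.resize(a_[150:260,315:405],None,fx=4.4,fy=5.4,interpolation=2)]))
E
```

```text
[ 551.93472241 -107.27872045  164.        ] [ 563.16831467 -161.52946546  164.        ] [ 557.55151854 -134.40409295  164.        ] 55.401596819226256 11.6987878598068
scene [ 556.56313978 -160.6851594   164.        ] [ 545.51969856 -105.0673324   164.        ] [ 551.04141917 -132.8762459   164.        ] 56.7036178231542 -168.769456263626
(152.5, 281.0)
94 [517.6269771  183.33999769  94.        ]
106 [517.65949743 180.22175111 106.        ]
118 [517.69201775 177.10350453 118.        ]
ring bottom circle ctr [ 534.82657374 -139.56063399   33.        ]
unit ctr proj in scene z106 (np.float64(364.29883314713055), np.float64(168.5199128867577)) (np.float64(363.44380944782506), np.float64(173.26083791073998))
```

View pics/c2.png

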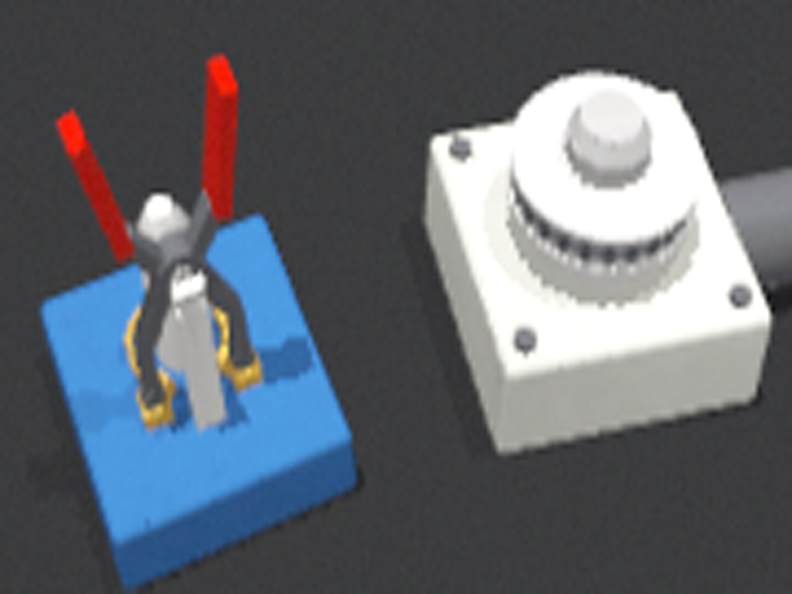

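{"op": "play_rows", "data": {
  "moves": [
    [[0, 0, 0, 0, 0, -0.1174, 0], [0, 0, 0, 0, 0, -0.1174, 0], [0, 0, 0, 0, 0, -0.1174, 0], [0, 0.0322, 0.007, -0.0417, 0, 0, 0], [0, 0.0322, 0.007, -0.0417, 0, 0, 0], [0, 0.0322, 0.007, -0.0417, 0, 0, 0], [0, 0.0322, 0.007, -0.0417, 0, 0, 0], [0, 0.0322, 0.007, -0.0417, 0, 0, 0], [0, 0.0322, 0.007, -0.0417, 0, 0, 0], [0, 0.0322, 0.007, -0.0417, 0, 0, 0], [0, 0.0322, 0.007, -0.0417, 0, 0, 0], [0, 0.0322, 0.007, -0.0417, 0, 0, 0], [0, 0, 0, 0, 0, 0, 0], [0, 0, 0, 0, 0, 0, 0]]
  ]
}}

```text
t: 1.9
position: [538.3, 187.6, 341.4]
eef_rot: [-90.0, 0.0, 12.0]
wrist_force: [0.3, 0.1, 0.2]
gripper_width: 85.6
```

```bash
python3 - <<'E'
from h import *
s=telemetry.state();print(s['t'],s['position'],s['eef_rot'])
f=grab('wrist','w1.png');pickle.dump(f,open('w1.pkl','wb'))
E
```

```text
1.9 [538.28511739 187.56187226 341.37337168] [-8.99795276e+01  4.78823841e-02  1.19849688e+01]
```

View pics/w1.png

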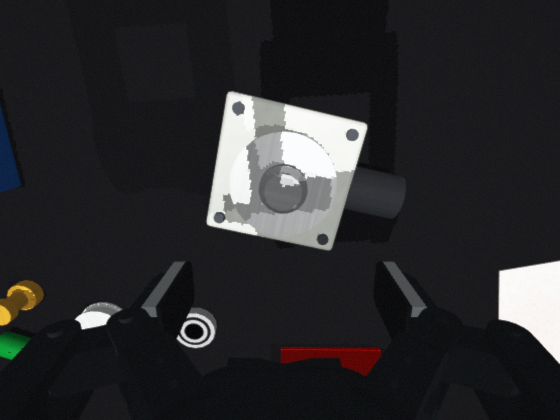

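Wrist view: shaft circle at px (283,189), the plate's four holes at (238,108), (352,134), (322,239) and (219,217).

```bash
python3 - <<'E'
from h import *
f=pickle.load(open('w1.pkl','rb'))
h=np.array([onz(f,u,v,46) for u,v in((238,108),(352,134),(322.5,239),(219,217))]);print(h.round(1).tolist(),h.mean(0))
g=cv2.cvtColor(f['frame'],cv2.COLOR_RGB2GRAY)
c=cv2.HoughCircles(cv2.resize(g[130:250,220:350],None,fx=4,fy=4,interpolation=2),cv2.HOUGH_GRADIENT,1,20,param1=60,param2=25,minRadius=60,maxRadius=120)
for q in c[0][:4]:
  u,v,r=q/4;u+=220;v+=130;print(u,v,r,[onz(f,u,v,z).round(1).tolist() for z in(78,86,98)])
W=((g>90)).astype(np.uint8);W[:, :200]=0;W[:,400:]=0;W[255:]=0
cs,_=cv2.findContours(W,cv2.RETR_EXTERNAL,2);k=max(cs,key=cv2.contourArea);b=cv2.boxPoints(cv2.minAreaRect(k));print(b,np.mean([onz(f,*p,46) for p in b],axis=0))
E
```

```text
[[468.6, 134.9, 46.0], [469.1, 231.5, 46.0], [566.3, 230.7, 46.0], [565.0, 133.8, 46.0]] [517.25409951 182.69612008  46.        ]
283.125 188.375 24.5 [[519.1, 183.4, 78.0], [517.2, 183.0, 86.0], [514.3, 182.4, 98.0]]
281.375 193.375 20.125 [[523.3, 182.9, 78.0], [521.2, 182.5, 86.0], [518.1, 181.9, 98.0]]
287.625 191.375 19.6 [[520.7, 187.3, 78.0], [518.7, 186.7, 86.0], [515.8, 185.9, 98.0]]
[[195.7366   222.42494 ]
 [227.30399   89.509705]
 [368.19437  122.971176]
 [336.62698  255.88641 ]] [517.24808344 182.00400286  46.        ]
```

{"op": "play_rows", "data": {
  "moves": [
    [[0, -0.0073, -0.0084, -0.0455, 0, 0, 0], [0, -0.0073, -0.0084, -0.0455, 0, 0, 0], [0, -0.0073, -0.0084, -0.0455, 0, 0, 0], [0, -0.0073, -0.0084, -0.0455, 0, 0, 0], [0, -0.0073, -0.0084, -0.0455, 0, 0, 0], [0, -0.0073, -0.0084, -0.0455, 0, 0, 0], [0, -0.0073, -0.0084, -0.0455, 0, 0, 0], [0, 0, 0, 0, 0, 0, 0], [0, 0, 0, 0, 0, 0, 0]]
  ]
}}

```text
t: 3.08
position: [554.6, -133.4, 400.6]
eef_rot: [-90.0, -0.0, 12.1]
wrist_force: [0.6, 0.5, 0.4]
gripper_width: 85.3
```

```bash
python3 - <<'E'
from h import *
s=telemetry.state();print(s['t'],s['position'],s['eef_rot'])
f=grab('wrist','w2.png');pickle.dump(f,open('w2.pkl','wb'))
H,S,V=cv2.split(cv2.cvtColor(f['frame'],cv2.COLOR_RGB2HSV))
red=(((H<6)|(H>174))&(S>150)&(V>60)).astype(np.uint8)
cs,_=cv2.findContours(red,0,1)
for c in sorted(cs,key=cv2.contourArea)[::-1][:4]:print(cv2.contourArea(c),cv2.boundingRect(c))
cv2.imwrite('pics/w2c.png',cv2.resize(cv2.imread('pics/w2.png')[80:330,150:420],None,fx=2.4,fy=2.4,interpolation=2))
E
```

```text
3.075 [ 554.59004289 -133.40101774  400.55905857] [-8.99703570e+01 -1.64755821e-02  1.20752052e+01]
614.0 (301, 199, 27, 39)
604.0 (238, 198, 27, 40)
130.5 (544, 346, 16, 18)
45.5 (480, 409, 10, 11)
```

View pics/w2c.png

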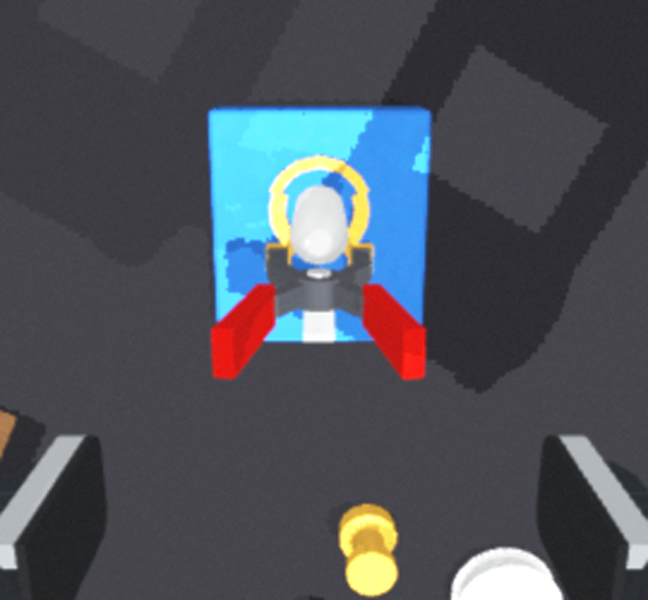

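Handles are symmetric (px 238–328, centre 283) and level in rows, so yaw 12° is right. Tip centres are at row ~230.6.

```bash
python3 - <<'E'
from h import *
f=pickle.load(open('w2.pkl','rb'));s=np.array([554.59,-133.40,400.56])
for p in((242.5,230.5),(323.5,230.5),(283,230.5)):
    w=onz(f,*p,164);d=w-s;r=R.from_euler('z',12.07,degrees=True).inv().apply(d);print(w.round(1),r.round(1))
H,S,V=cv2.split(cv2.cvtColor(f['frame'],cv2.COLOR_RGB2HSV))
m=((abs(H.astype(int)-110)<16)&(S>120)&(V>60)).astype(np.uint8);cs,_=cv2.findContours(m,0,1);k=max(cs,key=cv2.contourArea);x,y,w,h=cv2.boundingRect(k);print(x,y,w,h)
print('ring ctr',onz(f,150+319/2.4,80+209/2.4,35))
E
```

```text
[ 565.6 -160.8  164. ] [   5.   -29.  -236.6]
[ 553.4 -104.2  164. ] [   4.9   28.8 -236.6]
[ 559.5 -132.5  164. ] [ 5.000e+00 -1.000e-01 -2.366e+02]
236 124 94 91
ring ctr [ 537.13806551 -137.575652     35.        ]
```

{"op": "play_rows", "data": {
  "moves": [
    [[0, 0.003, 0.02, 0, 0, 0, 0], [0, 0, 0.025, 0, 0, 0, 0], [0, 0, 0.025, 0, 0, 0, 0], [0, 0, 0.02, 0, 0, 0, 0], [0, 0, 0.017, 0, 0, 0, 0], [0, 0, 0, 0, 0, 0, 0], [0, 0, 0, 0, 0, 0, 0], [0.3, 0, 0, 0, 0, 0, 0], [0.33, 0, 0, 0, 0, 0, 0], [0.36, 0, 0, 0, 0, 0, 0], [0.36, 0, 0, 0, 0, 0, 0]]
  ]
}}

```text
t: 4.5
position: [558.0, -134.0, 295.5]
eef_rot: [-90.1, -0.2, 12.0]
wrist_force: [0.3, 1.8, 6.2]
gripper_width: 54.8
```

```bash
python3 - <<'E'
from h import *
s=telemetry.state();print(s['t'],s['position'],s['eef_rot'],s['gripper_width'],s['wrist_force'],s['ft_torque'])
f=grab('wrist','w3.png')
E
```

```text
4.5 [ 557.97894843 -134.04292569  295.51992511] [-90.06467881  -0.19252607  12.00867028] 54.844665577175704 [0.33104415 1.7889629  6.1752793 ] [ 0.2731476  -0.01588436  0.04402822]
```

View pics/w3.png

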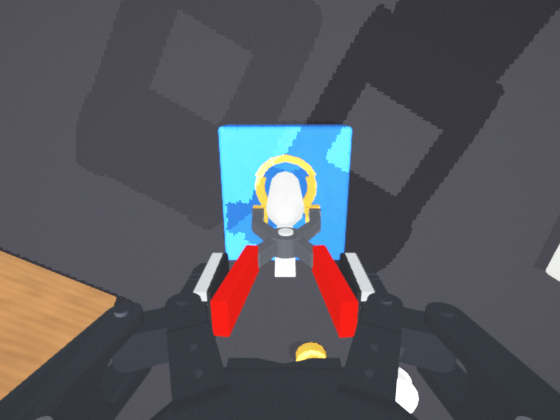

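{"op": "play_rows", "data": {
  "moves": [
    [[0.42, 0, -0.0005, 0, 0, 0, 0], [0.48, 0, -0.0005, 0, 0, 0, 0], [0.54, 0, -0.0005, 0, 0, 0, 0], [0.6, 0, -0.0005, 0, 0, 0, 0], [0.7, 0, 0, 0, 0, 0, 0], [0.7, 0, 0, 0, 0, 0, 0], [0.7, 0, 0, 0, 0, 0, 0], [0.7, 0, 0, 0, 0, 0, 0]]
  ]
}}

```text
t: 5.55
position: [558.1, -133.6, 297.9]
eef_rot: [-90.0, -0.3, 12.0]
wrist_force: [-0.2, 4.4, 7.7]
gripper_width: 34.5
```

{"op": "play_rows", "data": {
  "moves": [
    [[0.7, 0, -0.01, 0, 0, 0, 0], [0.7, 0, -0.015, 0, 0, 0, 0], [0.7, 0, -0.02, 0, 0, 0, 0], [0.7, 0, -0.02, 0, 0, 0, 0], [0.7, 0, -0.02, 0, 0, 0, 0], [0.7, 0, -0.02, 0, 0, 0, 0], [0.7, 0, -0.015, 0, 0, 0, 0], [0.7, 0, 0, 0, 0, 0, 0], [0.7, 0, 0, 0, 0, 0, 0], [0.7, 0, 0, 0, 0, 0, 0]]
  ]
}}

```text
t: 6.8
position: [557.6, -134.1, 414.4]
eef_rot: [-89.9, 0.1, 12.0]
wrist_force: [-1.1, -0.2, -2.5]
gripper_width: 34.3
```

```bash
python3 - <<'E'
from h import *
s=telemetry.state();print(s['t'],s['position'],s['eef_rot'],s['gripper_width'],s['wrist_force'],s['ft_torque'])
f=grab('wrist','w4.png');pickle.dump((f,s),open('w4.pkl','wb'));g=grab('scene','s4.png')
a=cv2.imread('pics/w4.png')[90:390,130:430];b=cv2.imread('pics/s4.png');cv2.imwrite('pics/c4.png',np.hstack([cv2.resize(a,(600,600)),cv2.resize(b[80:260,150:210],(200,600))]))
E
```

```text
6.8 [ 557.60110286 -134.10998906  414.36148965] [-89.94373868   0.09548815  11.99883343] 34.331703220066736 [-1.05024212 -0.15199705 -2.47815093] [-0.02614645 -0.0050331   0.01116094]
```

View pics/c4.png

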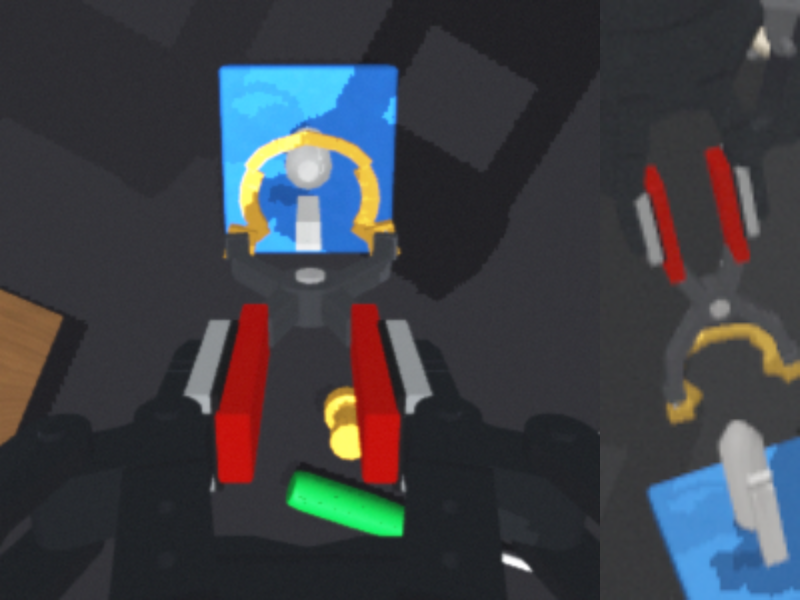

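Ring is held spread on both pins, off the post. The ring's inner edges are at crop cols ~262–358, with the back inner edge at row ~148. Next: its centre in the tool frame.

```bash
python3 - <<'E'
from h import *
f,s=pickle.load(open('w4.pkl','rb'))
H,S,V=cv2.split(cv2.cvtColor(f['frame'],cv2.COLOR_RGB2HSV))
m=((H>12)&(H<32)&(S>110)&(V>90)).astype(np.uint8);m[:150]=0;m[222:]=0;m[:,:235]=0;m[:,335:]=0
for v in range(150,222,3):
    q=np.flatnonzero(m[v]);
    if len(q):
        g=np.flatnonzero(np.diff(q)>8);print(v,q[0],q[-1],[(q[i],q[i+1]) for i in g])
zr=s['position'][2]-266
def tool(u,v,z):
    w=onz(f,u,v,z);return (np.linalg.inv(T(s))@np.append(w,1))[:3]
q=np.argwhere(m[:,284]).ravel();print('back rows at col284',q.min(),q.max())
for u,v in((284,q.min()),(284,q.max()),(284.5,189)):print(u,v,tool(u,v,zr+2).round(1),tool(u,v,zr-2).round(1))
E
```

```text
156 280 288 []
159 271 300 []
162 264 306 []
165 260 310 [(np.int64(268), np.int64(299))]
168 257 313 [(np.int64(263), np.int64(305))]
171 255 314 [(np.int64(259), np.int64(308))]
174 255 315 [(np.int64(257), np.int64(309))]
177 254 316 [(np.int64(260), np.int64(308))]
180 252 317 [(np.int64(260), np.int64(309))]
183 251 318 [(np.int64(258), np.int64(311))]
186 251 318 [(np.int64(258), np.int64(311))]
189 251 318 [(np.int64(258), np.int64(311))]
192 251 318 [(np.int64(258), np.int64(311))]
195 252 318 [(np.int64(259), np.int64(310))]
198 253 317 [(np.int64(261), np.int64(308))]
201 254 326 [(np.int64(262), np.int64(307))]
204 245 326 [(np.int64(263), np.int64(306))]
207 254 316 [(np.int64(262), np.int64(309))]
210 255 316 [(np.int64(258), np.int64(313))]
213 254 316 [(np.int64(256), np.int64(315))]
216 242 329 [(np.int64(242), np.int64(255)), (np.int64(256), np.int64(315)), (np.int64(315), np.int64(329))]
back rows at col284 156 162
284 156 [-44.3 264.1   0.4] [-43.7 268.1   0.4]
284 162 [-39.8 264.1   0.4] [-39.1 268.1   0.4]
284.5 189 [-18.8 264.    0.8] [-17.8 268.    0.9]
```

{"op": "play_rows", "data": {
  "moves": [
    [[0.7, 0.0025, 0, 0.0176, 0, 0, 0], [0.7, 0.0051, 0, 0.0353, 0, 0, 0], [0.7, 0.0051, 0, 0.0353, 0, 0, 0], [0.7, 0.0051, 0, 0.0353, 0, 0, 0], [0.7, 0.0051, 0, 0.0353, 0, 0, 0], [0.7, 0.0051, 0, 0.0353, 0, 0, 0], [0.7, 0.0051, 0, 0.0353, 0, 0, 0], [0.7, 0.0051, 0, 0.0353, 0, 0, 0], [0.7, 0.0051, 0, 0.0353, 0, 0, 0], [0.7, 0.0027, 0, 0.0176, 0, 0, 0], [0.7, 0, 0.01, 0, 0, 0, 0], [0.7, 0, 0.01, 0, 0, 0, 0], [0.7, 0, 0, 0, 0, 0, 0], [0.7, 0, 0, 0, 0, 0, 0]]
  ]
}}

```text
t: 8.65
position: [536.7, 185.4, 395.6]
eef_rot: [-90.0, -0.0, 11.9]
wrist_force: [0.2, 0.1, -1.3]
gripper_width: 34.4
```

```bash
python3 - <<'E'
from h import *
s=telemetry.state();print(s['t'],s['position'],s['eef_rot'],s['gripper_width'],s['wrist_force'],s['ft_torque'])
f=grab('wrist','w5.png');pickle.dump((f,s),open('w5.pkl','wb'))
cv2.imwrite('pics/c5.png',cv2.resize(cv2.imread('pics/w5.png')[120:270,195:375],None,fx=4,fy=4,interpolation=2))
E
```

```text
8.65 [536.73439383 185.39137961 395.58720913] [-8.99984851e+01 -4.93794243e-03  1.19321159e+01] 34.40460422048927 [ 0.19247212  0.12672547 -1.30965132] [ 0.00324916 -0.010384   -0.01173255]
```

View pics/c5.png

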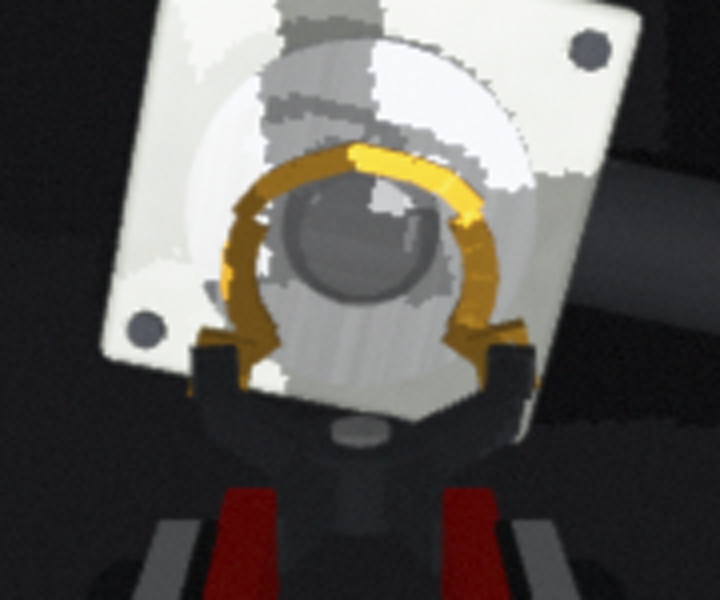

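Shaft circle centre ≈ crop (361,240) → px (285.2,180), seen inside the ring's bore.

```bash
python3 - <<'E'
from h import *
f,s=pickle.load(open('w5.pkl','rb'))
def tool(u,v,z): return (np.linalg.inv(T(s))@np.append(onz(f,u,v,z),1))[:3].round(1)
for z in(78,86,94):print(z,tool(285.25,180,z), 'r36px',18*f['f']/((395.6-30-z)))
H,S,V=cv2.split(cv2.cvtColor(f['frame'],cv2.COLOR_RGB2HSV))
m=((H>8)&(H<34)&(S>110)&(V>60)).astype(np.uint8)
for v in range(156,212,4):
    q=np.flatnonzero(m[v,235:345])+235;g=np.flatnonzero(np.diff(q)>8);print(v,q[0],q[-1],[(q[i],q[i+1]) for i in g])
q=np.flatnonzero(m[140:180,285])+140;print(q.min(),q.max(),tool(285,q.max(),128),tool(285,q.min(),132),tool(284.6,189,130))
print([ (c,tool(*c,46)) for c in((195+590/4,120+50/4),(195+146/4,120+329/4))])
E
```

```text
78 [-14.2 317.6   1.7] r36px 19.398143314277966
86 [-15.9 309.6   1.7] r36px 19.953168874057024
94 [-17.7 301.6   1.6] r36px 20.54089107947844
156 280 288 []
160 267 301 []
164 260 309 [(np.int64(276), np.int64(293))]
168 257 313 [(np.int64(264), np.int64(304))]
172 254 314 [(np.int64(259), np.int64(309))]
176 254 316 [(np.int64(259), np.int64(307))]
180 252 317 [(np.int64(259), np.int64(309))]
184 251 318 [(np.int64(258), np.int64(311))]
188 250 319 [(np.int64(258), np.int64(311))]
192 250 318 [(np.int64(258), np.int64(311))]
196 252 318 [(np.int64(260), np.int64(309))]
200 253 324 [(np.int64(262), np.int64(307))]
204 245 326 [(np.int64(263), np.int64(306))]
208 254 316 [(np.int64(261), np.int64(310))]
156 162 [-39.2 267.6   1.2] [-44.4 263.6   1.2] [-18.4 265.6   0.9]
[((342.5, 132.5), array([-55.9, 349.6,  59.2])), ((231.5, 202.25), array([ 17.3, 349.6, -55.8]))]
```

{"op": "play_rows", "data": {
  "moves": [
    [[0.7, 0, 0.004, 0.0008, 0, 0, 0], [0.7, 0, 0.005, 0, 0, 0, 0], [0.7, 0, 0.005, 0, 0, 0, 0], [0.7, 0, 0.004, 0, 0, 0, 0], [0.7, 0, 0.003, 0, 0, 0, 0], [0.7, 0, 0.003, 0, 0, 0, 0], [0.7, 0, 0, 0, 0, 0, 0]]
  ]
}}

```text
t: 9.57
position: [536.4, 186.9, 371.2]
eef_rot: [-90.0, 0.0, 12.0]
wrist_force: [0.5, 0.4, -1.8]
gripper_width: 34.2
```

{"op": "play_rows", "data": {
  "moves": [
    [[0.7, 0, 0.002, 0, 0, 0, 0], [0.7, 0, 0.002, 0, 0, 0, 0], [0.7, 0, 0.002, 0, 0, 0, 0], [0.7, 0, 0, 0, 0, 0, 0]]
  ]
}}

```text
t: 10.07
position: [536.4, 186.9, 365.3]
eef_rot: [-90.0, 0.0, 12.0]
wrist_force: [-0.2, -0.6, -1.4]
gripper_width: 34.8
```

{"op": "play_rows", "data": {
  "moves": [
    [[0.7, 0, 0.002, 0, 0, 0, 0], [0.7, 0, 0.002, 0, 0, 0, 0], [0.7, 0, 0, 0, 0, 0, 0]]
  ]
}}

```text
t: 10.45
position: [536.4, 186.9, 361.2]
eef_rot: [-90.0, 0.0, 12.0]
wrist_force: [-0.8, -0.3, -0.9]
gripper_width: 34.6
```

{"op": "play_rows", "data": {
  "moves": [
    [[0.7, 0, 0.0015, 0, 0, 0, 0], [0.7, 0, 0.0015, 0, 0, 0, 0], [0.7, 0, 0, 0, 0, 0, 0]]
  ]
}}

```text
t: 10.82
position: [536.4, 186.9, 358.3]
eef_rot: [-90.0, 0.0, 12.0]
wrist_force: [-0.4, 0.4, -2.2]
gripper_width: 34.6
```

{"op": "play_rows", "data": {
  "moves": [
    [[0.7, 0, 0.0015, 0, 0, 0, 0], [0.7, 0, 0.0015, 0, 0, 0, 0], [0.7, 0, 0, 0, 0, 0, 0]]
  ]
}}

```text
t: 11.2
position: [536.4, 186.9, 355.3]
eef_rot: [-90.0, 0.0, 12.0]
wrist_force: [-0.5, -1.1, -0.9]
gripper_width: 34.8
```

{"op": "play_rows", "data": {
  "moves": [
    [[0.7, 0, 0.0015, 0, 0, 0, 0], [0.7, 0, 0, 0, 0, 0, 0]]
  ]
}}

```text
t: 11.45
position: [536.4, 186.9, 353.9]
eef_rot: [-90.0, 0.0, 12.0]
wrist_force: [0.2, 0.3, -1.3]
gripper_width: 34.6
```

{"op": "play_rows", "data": {
  "moves": [
    [[0.7, 0, 0.0015, 0, 0, 0, 0], [0.7, 0, 0, 0, 0, 0, 0]]
  ]
}}

```text
t: 11.7
position: [536.4, 186.9, 352.3]
eef_rot: [-90.0, 0.0, 12.0]
wrist_force: [0.3, 0.4, -1.8]
gripper_width: 34.6
```

{"op": "play_rows", "data": {
  "moves": [
    [[0.7, 0, 0.0015, 0, 0, 0, 0], [0.7, 0, 0, 0, 0, 0, 0]]
  ]
}}

```text
t: 11.95
position: [536.4, 186.9, 350.8]
eef_rot: [-90.0, 0.0, 12.0]
wrist_force: [1.2, -1.2, -1.7]
gripper_width: 34.4
```

{"op": "play_rows", "data": {
  "moves": [
    [[0.7, 0, 0.0015, 0, 0, 0, 0], [0.7, 0, 0, 0, 0, 0, 0]]
  ]
}}

```text
t: 12.2
position: [536.4, 186.9, 349.7]
eef_rot: [-90.0, -0.0, 12.0]
wrist_force: [-0.3, 0.2, -0.8]
gripper_width: 34.9
```

{"op": "play_rows", "data": {
  "moves": [
    [[0.7, 0, 0.001, 0, 0, 0, 0], [0.7, 0, 0, 0, 0, 0, 0]]
  ]
}}

```text
t: 12.45
position: [536.5, 186.9, 348.9]
eef_rot: [-90.0, -0.1, 12.0]
wrist_force: [-0.8, 0.4, 1.1]
gripper_width: 34.7
```

{"op": "play_rows", "data": {
  "moves": [
    [[0.7, 0, 0.001, 0, 0, 0, 0], [0.7, 0, 0, 0, 0, 0, 0]]
  ]
}}

```text
t: 12.7
position: [536.5, 186.9, 347.8]
eef_rot: [-90.0, -0.1, 12.0]
wrist_force: [-0.4, 0.9, 2.0]
gripper_width: 34.7
```

{"op": "play_rows", "data": {
  "moves": [
    [[0.7, 0, 0.001, 0, 0, 0, 0], [0.7, 0, 0, 0, 0, 0, 0]]
  ]
}}

```text
t: 12.95
position: [536.4, 187.0, 346.7]
eef_rot: [-90.0, -0.0, 12.0]
wrist_force: [1.2, 0.7, 2.3]
gripper_width: 34.8
```

{"op": "play_rows", "data": {
  "moves": [
    [[0.7, 0, 0.0007, 0, 0, 0, 0], [0.7, 0, 0, 0, 0, 0, 0]]
  ]
}}

```text
t: 13.2
position: [536.5, 186.9, 346.0]
eef_rot: [-90.0, -0.0, 12.0]
wrist_force: [2.2, 1.2, 3.4]
gripper_width: 34.6
```

```bash
python3 - <<'E'
from h import *
s=telemetry.state();print(s['t'],s['position'],s['eef_rot'],s['gripper_width'],s['wrist_force'],s['ft_torque'])
f=grab('wrist','w6.png');g=grab('scene','s6.png');pickle.dump((f,g,s),open('w6.pkl','wb'))
a=cv2.resize(cv2.imread('pics/w6.png')[120:270,200:370],(510,450),interpolation=2);b=cv2.resize(cv2.imread('pics/s6.png')[120:240,315:395],(290,450),interpolation=2)
cv2.imwrite('pics/c6.png',np.hstack([a,b]))
E
```

```text
13.2 [536.45959463 186.9344002  346.01781998] [-8.99894622e+01 -3.85007695e-02  1.19979892e+01] 34.62499790636873 [2.22471459 1.17009658 3.43506021] [ 0.09833    -0.22935551 -0.00069531]
```

View pics/c6.png

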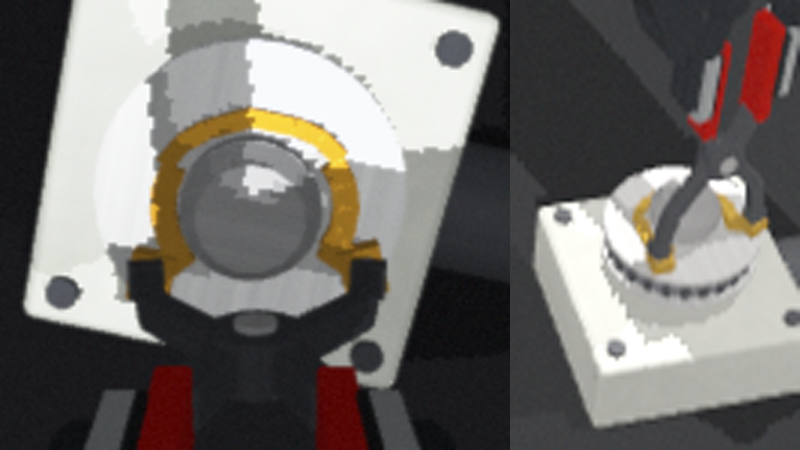

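Ring sits around the shaft on the pulley face, and the force is in the spring range. I'll press on to the stop in small steps.

{"op": "play_rows", "data": {
  "moves": [
    [[0.7, 0, 0.0005, 0, 0, 0, 0], [0.7, 0, 0, 0, 0, 0, 0]]
  ]
}}

```text
t: 13.55
position: [536.4, 186.9, 345.4]
eef_rot: [-90.0, -0.0, 12.0]
wrist_force: [1.7, 2.4, 3.1]
gripper_width: 34.4
```

{"op": "play_rows", "data": {
  "moves": [
    [[0.7, 0, 0.0005, 0, 0, 0, 0], [0.7, 0, 0, 0, 0, 0, 0]]
  ]
}}

```text
t: 13.8
position: [536.4, 187.0, 345.1]
eef_rot: [-90.0, -0.0, 12.0]
wrist_force: [0.3, 1.1, 4.7]
gripper_width: 34.2
```

{"op": "play_rows", "data": {
  "moves": [
    [[0.7, 0, 0.0004, 0, 0, 0, 0], [0.7, 0, 0, 0, 0, 0, 0]]
  ]
}}

```text
t: 14.05
position: [536.4, 186.9, 345.0]
eef_rot: [-90.0, -0.1, 12.0]
wrist_force: [0.4, 0.2, 7.1]
gripper_width: 34.7
```

{"op": "play_rows", "data": {
  "moves": [
    [[0.7, 0, 0.0004, 0, 0, 0, 0], [0.7, 0, 0, 0, 0, 0, 0]]
  ]
}}

```text
t: 14.3
position: [536.4, 187.0, 344.9]
eef_rot: [-90.0, -0.1, 12.0]
wrist_force: [-1.3, 1.4, 8.0]
gripper_width: 34.6
```

Hard stop felt: z is steady at 344.9 and the force is up ~9 N. Now I'll open in stages, lowering to make up for the pads swinging back.

{"op": "play_rows", "data": {
  "moves": [
    [[0.58, 0, 0, 0, 0, 0, 0], [0.56, 0, 0.0003, 0, 0, 0, 0], [0.54, 0, 0.0003, 0, 0, 0, 0], [0.54, 0, 0, 0, 0, 0, 0]]
  ]
}}

```text
t: 14.8
position: [536.4, 186.7, 344.0]
eef_rot: [-90.0, -0.0, 12.0]
wrist_force: [0.8, 0.2, 7.3]
gripper_width: 39.6
```

{"op": "play_rows", "data": {
  "moves": [
    [[0.51, 0, 0.0003, 0, 0, 0, 0], [0.49, 0, 0.0003, 0, 0, 0, 0], [0.47, 0, 0.0002, 0, 0, 0, 0], [0.47, 0, 0, 0, 0, 0, 0]]
  ]
}}

```text
t: 15.3
position: [536.4, 186.7, 343.1]
eef_rot: [-90.0, -0.0, 12.0]
wrist_force: [-0.2, -0.1, 6.3]
gripper_width: 45.3
```

{"op": "play_rows", "data": {
  "moves": [
    [[0.45, 0, 0.0004, 0, 0, 0, 0], [0.43, 0, 0.0004, 0, 0, 0, 0], [0.4, 0, 0.0003, 0, 0, 0, 0], [0.4, 0, 0, 0, 0, 0, 0], [0.4, 0, 0, 0, 0, 0, 0]]
  ]
}}

```text
t: 15.92
position: [536.4, 186.8, 341.8]
eef_rot: [-90.0, -0.0, 12.0]
wrist_force: [0.1, -0.6, 6.2]
gripper_width: 51.0
```

```bash
python3 - <<'E'
from h import *
s=telemetry.state();print(s['t'],s['position'],s['eef_rot'],s['gripper_width'],s['wrist_force'],s['ft_torque'])
f=grab('wrist','w7.png');g=grab('scene','s7.png');pickle.dump((f,g,s),open('w7.pkl','wb'))
a=cv2.resize(cv2.imread('pics/w7.png')[120:270,200:370],(510,450),interpolation=2);b=cv2.resize(cv2.imread('pics/s7.png')[120:240,315:395],(290,450),interpolation=2)
cv2.imwrite('pics/c7.png',np.hstack([a,b]))
E
```

```text
15.925 [536.36997837 186.76276241 341.81370352] [-9.00175815e+01 -1.53770058e-03  1.19873968e+01] 50.98460984363062 [ 0.10640474 -0.64132642  6.16799752] [-0.01592059 -0.02423814 -0.01478767]
```

View pics/c7.png

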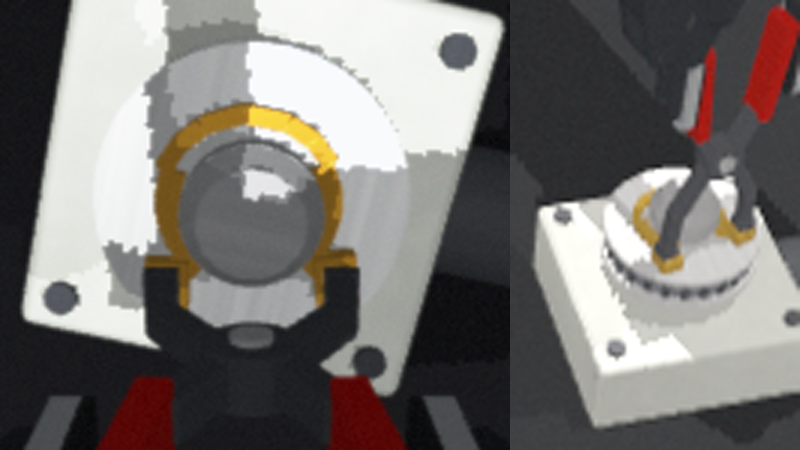

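Ring closed round the shaft, and lateral forces are ~0. I'll lift the pliers gently.

{"op": "play_rows", "data": {
  "moves": [
    [[0.4, 0, -0.001, 0, 0, 0, 0], [0.4, 0, -0.001, 0, 0, 0, 0], [0.4, 0, -0.0015, 0, 0, 0, 0], [0.4, 0, -0.0015, 0, 0, 0, 0], [0.4, 0, -0.002, 0, 0, 0, 0], [0.4, 0, -0.002, 0, 0, 0, 0], [0.4, 0, -0.002, 0, 0, 0, 0], [0.4, 0, -0.003, 0, 0, 0, 0], [0.4, 0, 0, 0, 0, 0, 0]]
  ]
}}

```text
t: 17.15
position: [536.5, 186.9, 356.2]
eef_rot: [-90.0, -0.1, 12.0]
wrist_force: [-0.7, 0.0, -1.8]
gripper_width: 51.2
```

```bash
python3 - <<'E'
from h import *
f0,g0,s0=pickle.load(open('w7.pkl','rb'))
f=grab('wrist','w8.png');g=grab('scene','s8.png');pickle.dump((f,g),open('w8.pkl','wb'))
for k in(g0,g):
    H,S,V=cv2.split(cv2.cvtColor(k['frame'],cv2.COLOR_RGB2HSV));m=((H>10)&(H<34)&(S>110)&(V>60)).astype(np.uint8);m[:120]=0;m[240:]=0;m[:,:320]=0;m[:,400:]=0
    p=np.argwhere(m);print('scene ring px',len(p),p.min(0),p.max(0),p.mean(0))
    m=(((H<6)|(H>174))&(S>150)&(V>40)).astype(np.uint8);m[240:]=0;m[:,:320]=0;m[:,420:]=0;p=np.argwhere(m);print('red',len(p),p.min(0),p.max(0),p.mean(0))
E
```

```text
scene ring px 103 [172 349] [192 381] [182.26213592 361.95145631]
red 343 [122 364] [157 394] [138.69387755 382.35860058]
scene ring px 132 [170 350] [191 381] [181.95454545 363.57575758]
red 356 [115 366] [151 396] [132.10674157 383.79775281]
```

```bash
python3 - <<'E'
from h import *
a=cv2.imread('pics/w3.png')
t=a[224:242,270:303]
for n in('w7','w8'):
    b=cv2.imread(f'pics/{n}.png');r=cv2.matchTemplate(b[205:260,250:320],t,cv2.TM_CCOEFF_NORMED);_,v,_,l=cv2.minMaxLoc(r);print(n,v,l[0]+250-270,l[1]+205-224)
for n in('w3','w8'):
    H,S,V=cv2.split(cv2.cvtColor(cv2.imread(f'pics/{n}.png'),cv2.COLOR_BGR2HSV));m=(((H<6)|(H>174))&(S>150)&(V>60)).astype(np.uint8)
    cs,_=cv2.findContours(m,0,1)
    for c in sorted(cs,key=cv2.contourArea)[::-1][:2]:print(n,cv2.contourArea(c),cv2.boundingRect(c))
print(telemetry.state()['position'],telemetry.state()['eef_rot'])
E
```

```text
w7 0.6676279902458191 -2 1
w8 0.6834946274757385 -2 0
w3 2285.0 (210, 246, 49, 91)
w3 2254.5 (312, 246, 47, 92)
w8 2145.5 (215, 245, 43, 93)
w8 2124.5 (310, 245, 43, 93)
[536.39407673 186.92549526 355.6814328 ] [-8.99931012e+01 -1.96940258e-02  1.20007325e+01]
```

Pliers sit in the gripper just as they did on the stand (0 rows shift). I'll lift and return.

{"op": "play_rows", "data": {
  "moves": [
    [[0.4, 0, -0.012, 0, 0, 0, 0], [0.4, 0, -0.02, 0, 0, 0, 0], [0.4, 0, -0.02, 0, 0, 0, 0], [0.4, 0, -0.012, 0, 0, 0, 0], [0.4, -0.0026, 0, -0.0177, 0, 0, 0], [0.4, -0.0038, 0, -0.0265, 0, 0, 0], [0.4, -0.0051, 0, -0.0354, 0, 0, 0], [0.4, -0.0051, 0, -0.0354, 0, 0, 0], [0.4, -0.0051, 0, -0.0354, 0, 0, 0], [0.4, -0.0051, 0, -0.0354, 0, 0, 0], [0.4, -0.0051, 0, -0.0354, 0, 0, 0], [0.4, -0.0051, 0, -0.0354, 0, 0, 0], [0.4, -0.0039, 0, -0.0266, 0, 0, 0], [0.4, -0.0029, 0, -0.02, 0, 0, 0], [0.4, -0.0019, 0, -0.0151, 0, 0, 0], [0.4, 0, 0, 0, 0, 0, 0], [0.4, 0, 0, 0, 0, 0, 0]]
  ]
}}

```text
t: 19.38
position: [557.9, -133.3, 419.4]
eef_rot: [-90.0, -0.0, 12.0]
wrist_force: [-0.1, 0.5, -1.8]
gripper_width: 51.5
```

```bash
python3 - <<'E'
from h import *
s=telemetry.state();d=np.array([558,-134,0])-s['position'];print(s['t'],s['position'],s['eef_rot'],s['gripper_width'],'tool d',np.linalg.inv(T(s))[:3,:3]@d)
f=grab('wrist','w9.png')
t=cv2.imread('pics/w8.png')[224:242,268:301];b=cv2.imread('pics/w9.png');r=cv2.matchTemplate(b[205:260,250:320],t,cv2.TM_CCOEFF_NORMED);_,v,_,l=cv2.minMaxLoc(r);print(v,l[0]+250-268,l[1]+205-224)
E
```

```text
19.375 [ 557.93381648 -133.32898118  419.44708356] [-8.99759109e+01 -4.54308398e-03  1.20437186e+01] 51.48938895261749 tool d [-1.08545410e-01  4.19446757e+02 -8.46408639e-01]
0.7834217548370361 -9 -14
```

```bash
python3 - <<'E'
from h import *
for n in('w8','w9'):
    H,S,V=cv2.split(cv2.cvtColor(cv2.imread(f'pics/{n}.png'),cv2.COLOR_BGR2HSV));m=(((H<6)|(H>174))&(S>150)&(V>60)).astype(np.uint8)
    cs,_=cv2.findContours(m,0,1)
    for c in sorted(cs,key=cv2.contourArea)[::-1][:2]:print(n,cv2.contourArea(c),cv2.boundingRect(c))
a,b=[cv2.imread(f'pics/{n}.png') for n in('w3','w9')]
for t,box in((a[224:242,270:303],'w3'),):
    r=cv2.matchTemplate(b[215:250,260:315],t,cv2.TM_CCOEFF_NORMED);_,v,_,l=cv2.minMaxLoc(r);print(v,l[0]+260-270,l[1]+215-224)
E
```

```text
w8 2145.5 (215, 245, 43, 93)
w8 2124.5 (310, 245, 43, 93)
w9 2221.0 (309, 245, 45, 93)
w9 2212.5 (214, 245, 45, 93)
0.5457276701927185 -2 0
```

{"op": "play_rows", "data": {
  "moves": [
    [[0.4, 0, 0.012, -0.0008, 0, 0, 0], [0.4, 0, 0.015, 0, 0, 0, 0], [0.4, 0, 0.012, 0, 0, 0, 0], [0.4, 0, 0.007, 0, 0, 0, 0], [0.4, 0, 0.006, 0, 0, 0, 0], [0.4, 0, 0.006, 0, 0, 0, 0], [0.4, 0, 0.006, 0, 0, 0, 0], [0.4, 0, 0.006, 0, 0, 0, 0], [0.4, 0, 0, 0, 0, 0, 0]]
  ]
}}

```text
t: 20.55
position: [558.0, -134.7, 348.8]
eef_rot: [-90.0, 0.1, 12.0]
wrist_force: [-0.3, -0.9, -1.2]
gripper_width: 51.3
```

{"op": "play_rows", "data": {
  "moves": [
    [[0.4, 0, 0.008, 0, 0, 0, 0], [0.4, 0, 0.01, 0, 0, 0, 0], [0.4, 0, 0.01, 0, 0, 0, 0], [0.4, 0, 0.008, 0, 0, 0, 0], [0.4, 0, 0.005, 0, 0, 0, 0], [0.4, 0, 0.003, 0, 0, 0, 0], [0.4, 0, 0, 0, 0, 0, 0]]
  ]
}}

```text
t: 21.42
position: [558.1, -134.7, 305.4]
eef_rot: [-90.0, 0.0, 12.0]
wrist_force: [0.7, -0.1, -0.4]
gripper_width: 50.7
```

{"op": "play_rows", "data": {
  "moves": [
    [[0.4, 0, 0.003, 0, 0, 0, 0], [0.4, 0, 0.003, 0, 0, 0, 0], [0.4, 0, 0.0015, 0, 0, 0, 0], [0.4, 0, 0, 0, 0, 0, 0]]
  ]
}}

```text
t: 21.92
position: [558.0, -134.7, 297.8]
eef_rot: [-90.0, 0.0, 12.0]
wrist_force: [-0.6, 0.9, -0.7]
gripper_width: 51.0
```

{"op": "play_rows", "data": {
  "moves": [
    [[0.4, 0, 0.0015, 0, 0, 0, 0], [0.4, 0, 0.0005, 0, 0, 0, 0], [0.4, 0, 0, 0, 0, 0, 0]]
  ]
}}

```text
t: 22.3
position: [558.0, -134.7, 296.0]
eef_rot: [-90.0, -0.0, 12.0]
wrist_force: [-0.4, -0.3, -1.3]
gripper_width: 51.1
```

{"op": "play_rows", "data": {
  "moves": [
    [[0.4, 0, 0.001, 0, 0, 0, 0], [0.4, 0, 0, 0, 0, 0, 0]]
  ]
}}

```text
t: 22.55
position: [558.0, -134.7, 294.8]
eef_rot: [-90.0, 0.0, 12.0]
wrist_force: [0.6, 1.6, -0.7]
gripper_width: 51.0
```

{"op": "play_rows", "data": {
  "moves": [
    [[0.4, 0, 0.001, 0, 0, 0, 0], [0.4, 0, 0, 0, 0, 0, 0]]
  ]
}}

```text
t: 22.8
position: [558.1, -134.7, 294.2]
eef_rot: [-90.0, -0.0, 12.0]
wrist_force: [-0.3, -0.4, -0.4]
gripper_width: 51.3
```

{"op": "play_rows", "data": {
  "moves": [
    [[0.4, 0, 0.001, 0, 0, 0, 0], [0.4, 0, 0, 0, 0, 0, 0]]
  ]
}}

```text
t: 23.05
position: [558.2, -134.7, 293.9]
eef_rot: [-90.0, -0.1, 12.0]
wrist_force: [0.5, 0.8, 5.3]
gripper_width: 51.2
```

Standing on the stand (contact at z≈294). Release and retreat.

{"op": "play_rows", "data": {
  "moves": [
    [[0.37, 0, 0, 0, 0, 0, 0], [0.34, 0, 0, 0, 0, 0, 0], [0.3, 0, 0, 0, 0, 0, 0], [0.2, 0, 0, 0, 0, 0, 0], [0.1, 0, 0, 0, 0, 0, 0], [0, 0, 0, 0, 0, 0, 0], [0, 0, 0, 0, 0, 0, 0], [0, 0, 0, 0, 0, 0, 0], [0, 0, -0.01, 0, 0, 0, 0], [0, 0, -0.02, 0, 0, 0, 0], [0, 0, -0.03, 0, 0, 0, 0], [0, 0, -0.04, 0, 0, 0, 0], [0, 0, -0.03, 0, 0, 0, 0], [0, 0, -0.01, 0, 0, 0, 0], [0, 0, 0, 0, 0, 0, 0], [0, 0, 0, 0, 0, 0, 0]]
  ]
}}

```text
t: 25.05
position: [558.1, -134.8, 431.2]
eef_rot: [-89.9, 0.1, 12.0]
wrist_force: [0.5, -0.2, -0.5]
gripper_width: 85.0
```

```bash
python3 - <<'E'
from h import *
s=telemetry.state();print(s['t'],s['position'],s['gripper_width'],s['wrist_force'])
w=grab('wrist','w10.png');g=grab('scene','s10.png');t=grab('top','t10.png')
H,S,V=cv2.split(cv2.cvtColor(w['frame'],cv2.COLOR_RGB2HSV));m=(((H<6)|(H>174))&(S>150)&(V>60)).astype(np.uint8)
cs,_=cv2.findContours(m,0,1)
for c in sorted(cs,key=cv2.contourArea)[::-1][:2]:print(cv2.contourArea(c),cv2.boundingRect(c))
a=cv2.imread('pics/w10.png')[60:300,160:400];b=cv2.imread('pics/s10.png')[140:250,310:410];c=cv2.imread('pics/t10.png')[240:325,115:205];d=cv2.imread('pics/s10.png')[160:280,150:250]
r=lambda i:cv2.resize(i,(390,290),interpolation=2)
cv2.imwrite('pics/c10.png',np.vstack([np.hstack([r(a),r(b)]),np.hstack([r(d),r(c)])]))
E
```

```text
25.05 [ 558.06962135 -134.7504486   431.18975064] 85.0407840765249 [ 0.46179415 -0.23547378 -0.54929598]
491.5 (529, 330, 31, 34)
473.5 (300, 192, 24, 37)
```

View pics/c10.png

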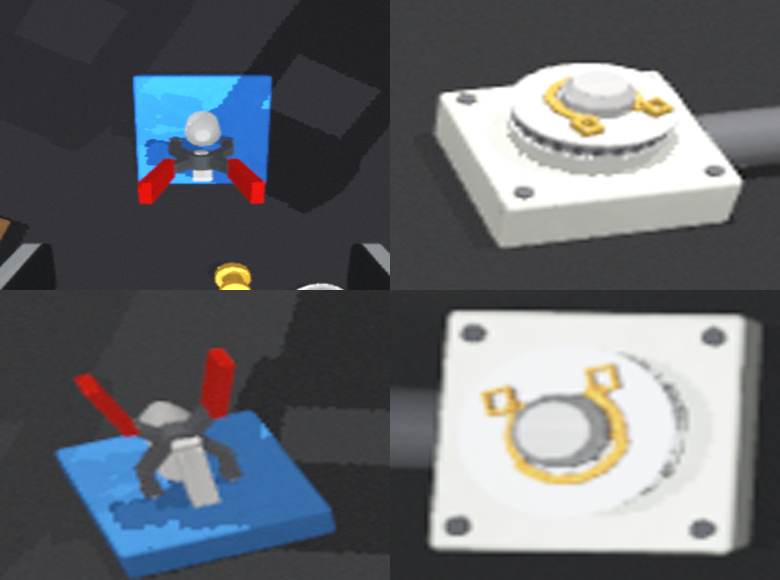

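```bash
python3 - <<'E'
from h import *
t=grab('top');H,S,V=cv2.split(cv2.cvtColor(t['frame'],cv2.COLOR_RGB2HSV));m=((H>10)&(H<34)&(S>110)&(V>70)).astype(np.uint8)
m[:245]=0;m[320:]=0;m[:,:120]=0;m[:,200:]=0
P=np.array([onz(t,u,v,81)[:2] for v,u in np.argwhere(m)]);Q=R.from_euler('z',12,degrees=True).inv().apply(np.c_[P-[517.25,182.8],0*P[:,0]])
e=Q[Q[:,0]>16];l=e[e[:,1]>0];r=e[e[:,1]<0];mid=lambda a:(a.min(0)+a.max(0))[:2]/2
print('eyelets',mid(l),mid(r),'ring extents',Q[Q[:,0]<14].min(0),Q[Q[:,0]<14].max(0))
from plant import finish_job
print(finish_job())
E
```

```text
eyelets [20.74921908 20.54946411] [ 21.93819273 -17.29064713] ring extents [-24.67110338 -22.18553693   0.        ] [13.98378207 25.7292225   0.        ]
the job is handed in; nothing more can be done
None
```

The brass ring is on the drive unit's shaft, closed in the groove over the pulley, and the pliers are standing back in their place on the stand. I handed the job in at about 25 s of the 54 s allowed; no verdict was reported.

- **Lift and fit:** I squeezed the pliers to their stop, lifted the spread ring off the post and lowered it over the shaft. It met the pulley at a TCP height of about 349.5 mm. The pulley stopped at about 345 mm, with roughly 9 N net in the readings (limit 20 N). I then opened the fingers to 51 mm in stages under 6–9 N, pulled the pins free, set the pliers back and retreated.
- **Ring check (last top view):** the eyelets are 37.9 mm apart (about 38 mm when closed) and sit at x ≈ 21–22 mm from the shaft axis (22 mm expected). The ring's back edge is 24.7 mm from the axis (24 mm expected).
- **Centring:** sideways, the same view put the ring about 1.7 mm off the axis, which is within the top camera's roughly 2 mm error and under the 3 mm limit.
- **Pliers check:** in the last pictures they stand upright on the stand with the gripper clear of everything. I judged their exact position and tilt by eye.
- **Not measured:** how far the pulley is held down could not be read from the pictures; I infer it from the felt stop and from the ring having closed. The fitting and spare pulley were only partly visible in the last view and the bearing was not shown, but the arm never came near any of them.

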